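# Set and lock the roller guide on the yarn bench

### The arm

A 7-joint arm with a two-finger parallel gripper is mounted at the origin on the work surface. World frame = base frame: x ahead of the robot, y to its left, z up, the work surface at z = 0. Lengths are in mm, angles in rad, forces in N, time in s.
With the tool pointing down it reaches from about 400 to 875 mm from the base axis. Payload 4.4 kg.
Tool frame: the origin (TCP) lies at the very end of the fingers, on their centre line; the grasp point (between the pads) lies 19 mm behind it; z points along the fingers, y is the direction in which the jaws open and shut (so a half turn about z gives the same grasp; the last joint's range is limited). The gripper opens to 85 mm and grips with 20 to 120 N. Pads are 22 mm wide; open, the fingers measure 114 mm over their backs; the gripper's body (76 mm by 85 mm) begins 54 mm behind the grasp point. The pads swing forward as they close: fully open they stand 13 mm farther back than shut.
Start: joints at [-1.256, 0.628, 0.038, 1.517, -0.027, 0.996, -0.02], TCP at [241.558, 603.463, 199.613] pointing down, gripper open.
Joint ranges: [-3.06, 3.06], [-0.37, 2.12], [-1.25, 1.32], [0.18, 2.47], [-1.1, 4.24], [0.23, 1.98], [-2.94, 2.94]. Speed limits (rad/s): [2.57, 2.57, 3.14, 3.14, 3.14, 3.14, 3.14].

### API

Orientations are given as [roll, pitch, yaw] about the fixed x, y, z axes, in that order (R = Rz(yaw) Ry(pitch) Rx(roll)).
In Python, from cell import ctrl gives the robot as it stands.
- The arm moves only by the shell command python3 -m crank 'ROWS' [OPENING]. ROWS is JSON, a list that holds one entry, the list of rows, each a list of 6 numbers: the shift along the tool's x, y, z in units of 30 mm (1.0 is 30 mm), then the turn, a rotation vector about the tool's x, y, z in units of 6 degrees (1.0 is 6 degrees). In form: [[[tx, ty, tz, rx, ry, rz], ...]]. A call has 1 to 12 rows; each row shifts and turns the pose as measured when the row begins, along the tool's axes as they then stand; what a row does not reach is not made up. A row lasts 1/12 s, in which the tool goes at most 41.7 mm and 7.16 degrees, less where a joint would pass 70% of its speed; a pose out of reach is approached as far as the arm can. A call is refused whole if a number of a shift passes 1 or a number of a turn 1, either way. A call with a gripper value outside its range is refused whole. OPENING is the gripper command: -1 is fully open, 1 is shut, values between are in proportion, set as the call begins (- or left out, the last holds). The fingers move at their own pace and stop on an object; the grip force is fixed at half the most. Time passes only in rows, so rows that do not move let the fingers close. It gives the time, the measured TCP pose, the force and the opening at its end, in the units of the state.
- ctrl.read_state(): the state, without advancing time (a new reading comes with each control period).
- ctrl.get_image(name): name is "scene" or "top"; returns a dict with "color" (384x512x3 uint8, red, green, blue), "depth" (384x512 float32, mm along the optical axis (not along the pixel's ray), 0 where there is no reading), "camera_matrix" (3x3 intrinsics, pixels), "R" (3x3) and "t" (3): a world point X has camera coordinates R X + t. Camera axes: x right, y down, z forward; pixel columns grow to the right and rows downward; lengths in mm; the calibration is good to about 2 mm. A picture is of the moment at which its call begins.
- ctrl.finish_job(): hands the job in, once; it reports no verdict.
Trained networks look in a picture, given as the dict that the camera call returned (one of the last four; its "shot" number tells which), for a name from the list of things; names that differ only in an ending like _2 or _b are one class to them, and where a whole thing is asked for, a point or a joint stands for the part that bears it (a point fixed in the world has none). Each returns a list of dicts, best first, with "conf" (0 to 1); they miss things now and then, are a little off and sometimes report something else, mostly with a low value. They report only what shows in the picture. A call takes as long as a camera call. They do not tell look-alikes from the thing itself.
- ctrl.search_frame(query, picture): "extent" ([centre column, centre row, width, height] in pixels, round what is visible of it).
The state is a dict: "clock": time; "qpos": joint angles; "qd": joint speeds; "tau": joint torques, N m; "eef_pos": TCP position; "tool_rot": TCP orientation; "force": force on the tool from outside, world axes, zero at the start; "torque": the same for the moment, N m; "width": finger opening in mm.
Only numpy, scipy, OpenCV 4.12 (cv2) and the standard library are available. Lean on these libraries where they do the work, as an engineer would, in place of code of your own. Each camera call takes 0.05 s, during which the arm holds its last target. There are 200 camera calls.

### The job

One of the two guide rails on the bench carries a carriage with a white grooved roller, standing loose at the end near the robot. Slide that carriage along its rail until the middle of the roller is level with the pointed steel index plate beside that rail, then lock it there by turning its black clamp knob clockwise (seen from above) as far as it goes, and let go. Leave the other carriage, the one with the ring on a post, as it is.

Things in the scene. Friction and masses are not known exactly. Their poses are not given: they have to be found in the camera images.
- clamp_knob_grip (a point): Centre of the roller carriage's black clamp bar, on the knob's vertical axis. Bar 46 mm long (point's x), 14 thick (y), from 17 mm below to 13 above this point; under it a hub 38 mm across, then the flat carriage top 25 mm below this point. Axis 80 mm from the roller's, nearer the robot. Loose, the bar lies along the rail; one grip across it slides (2 N) and turns.
- clamp_knob (a joint): Angle of that knob, rad: 0 to 0.15 when loose (bar about along the rail), growing as it is turned clockwise seen from above, to its stop at 1.4 (about 80 degrees, bar about across the rail), where it jams the carriage on the rail. Takes about 0.2 N m; stays where it is left.
- roller_top (a point): Top of the steel axle of the white grooved roller (34 mm across, 24 mm high, axis vertical), on the far end of the same grey carriage (140 mm along the rail, 76 mm wide); 30 mm above the carriage's flat top.
- index_plate: Pointed upright steel plate, 30 mm wide, 48 tall, fixed beside the roller carriage's rail. Origin at its foot, 56 mm from the rail's centre line. Its x axis runs parallel to the rail, away from the robot; y points across the rail. The roller is level with it when both have the same place along this x; at the start the roller is 40 to 135 mm short.
- eyelet_knob_end (a point): Bystander: end of the clamp bar of the other carriage (white ring on a post, reaching 85 mm above its flat top), 23 mm off that knob's axis. It is already locked, bar across its rail, on a like rail with its own index plate, 220 to 420 mm to one side. Leave it alone.
Not all that is in view belongs to the job. Several things have the shape of the index_plate; the one meant has the colours described above.

How it is judged (in metres and radians):
On the way:
1. the roller is brought level with the index plate (within 12 mm along the rail) while the knob is still loose (turned less than 0.7 rad) (x of roller_top in the frame of index_plate between -0.012 and 0.012 m and value of joint clamp_knob below 0.7 rad), for 0.1 s.
At the end, for the whole second after the job is handed in: The roller's axis is level with the index plate within 12 mm along the rail, and the clamp knob is turned clockwise beyond 1.15 rad (locked) (x of roller_top in the frame of index_plate between -0.012 and 0.012 m and value of joint clamp_knob above 1.15 rad); the robot touches nothing.
It fails at once if the other carriage or its clamp knob is moved by more than 12 mm (distance of eyelet_knob_end from where it was at the start of the episode above 0.012 m).
It also fails if it takes over 38 s, if anything falls off the work surface, if the arm or the gripper's body presses on something with over 40 N, if the wrist force passes 120 N, or if a joint passes its speed limit or range.

## Working session

There is one attempt and no reset: what is moved stays moved. The work goes in short steps, Python scripts to look and compute and a shell command to move; the robot and the scene stay as the last step left them, time stands still between calls to the robot, and variables do not carry over. Pictures are saved under pics/ and viewed, about 8 in all and at most 12, crops included, and the job is handed in when it is done.

```bash
mkdir -p pics; cat > h.py <<'E'
import numpy as np, cv2
from cell import ctrl
def pix2w(im,u,v,d=None):
    K=im["camera_matrix"];d=im["depth"][int(round(v)),int(round(u))] if d is None else d
    return im["R"].T@(np.array([(u-K[0,2])/K[0,0]*d,(v-K[1,2])/K[1,1]*d,d])-im["t"])
def cloud(im):
    K=im["camera_matrix"];d=im["depth"];v,u=np.mgrid[:d.shape[0],:d.shape[1]]
    P=np.stack([(u-K[0,2])/K[0,0]*d,(v-K[1,2])/K[1,1]*d,d],-1)
    W=(P-im["t"])@im["R"]; W[d==0]=np.nan; return W
def proj(im,X):
    c=im["R"]@np.array(X)+im["t"];p=im["camera_matrix"]@c;return p[:2]/p[2]
E
python3 - <<'E'
from h import *
ims=[]
for n in("scene","top"):
    im=ctrl.get_image(n);ims.append(im)
    print(n,"cam at",-im["R"].T@im["t"])
    for q in("clamp_knob_grip","roller_top","index_plate","eyelet_knob_end"):
        for r in ctrl.search_frame(q,im)[:4]:
            e=r["extent"];print(q,round(r["conf"],2),np.round(e),np.round(pix2w(im,e[0],e[1])))
    cv2.imwrite(f"pics/{n}0.png",cv2.resize(im["color"][:,:,::-1],(800,600),interpolation=cv2.INTER_CUBIC))
print(ctrl.read_state())
E
```

```text
scene cam at [1032.21625469 -139.39675263  649.74918281]
clamp_knob_grip 0.55 [329. 124.  20.  21.] [467. 178.  92.]
roller_top 0.61 [333. 148.  49.  64.] [525. 163.  81.]
index_plate 0.8 [318. 204.  17.  28.] [614. 102.  30.]
index_plate 0.7 [288. 222.  17.  24.] [620.  38.   4.]
index_plate 0.66 [286. 186.  12.  30.] [533.  65.   6.]
eyelet_knob_end 0.75 [180. 196.  26.  29.] [ 550. -154.   72.]
top cam at [465.42943351  -2.43617591 720.20759521]
clamp_knob_grip 0.8 [145. 253.  27.  29.] [450. 182.  82.]
roller_top 0.93 [152. 234.  52.  85.] [482. 178.  54.]
index_plate 0.79 [221. 203.  21.  18.] [536.  53.  50.]
index_plate 0.67 [234. 160.  12.  14.] [618.  28.  48.]
index_plate 0.66 [197. 167.  15.  19.] [606.  97.  47.]
eyelet_knob_end 0.56 [336. 199.  25.  19.] [ 537. -160.   63.]
{'clock': 0.5, 'qpos': array([-1.25582258,  0.62839598,  0.03847385,  1.51744071, -0.02696765,
        0.99627915, -0.02001666]), 'qd': array([ 2.13138075e-04, -3.28793735e-04,  8.64597929e-05, -5.18017741e-04,
       -6.31378536e-04, -2.67947398e-03, -5.89235853e-04]), 'tau': array([-9.26203684e-04, -5.62805879e+01,  1.22404911e+00, -1.93602687e+01,
        1.08389463e-02,  2.86044036e-03, -1.95802158e-05]), 'eef_pos': array([241.53420589, 603.45597613, 199.60250329]), 'tool_rot': array([-3.14158656e+00, -2.39934893e-05,  2.76081505e+00]), 'force': array([-0.83070388, -0.21360907,  0.54997581]), 'torque': array([-0.00093851, -0.05591871,  0.01961699]), 'width': 85.65326997391908}
```

View pics/top0.png

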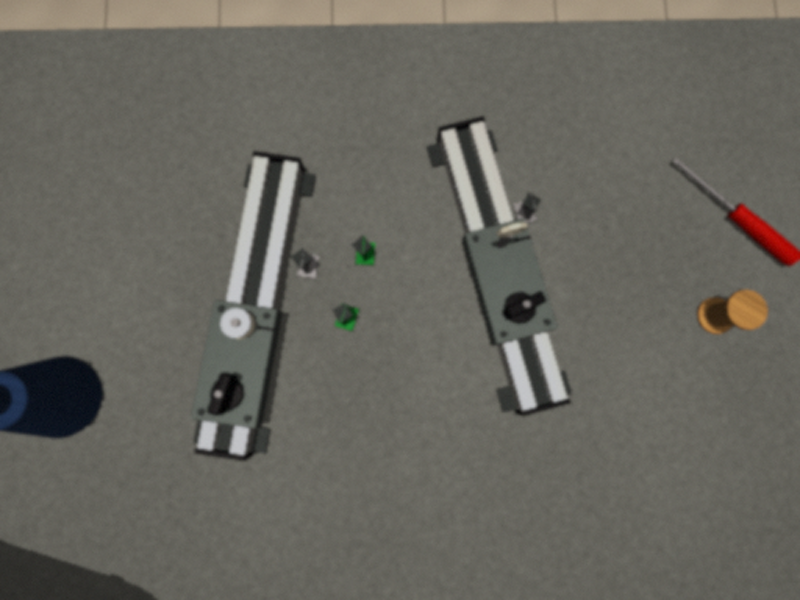

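View pics/scene0.png

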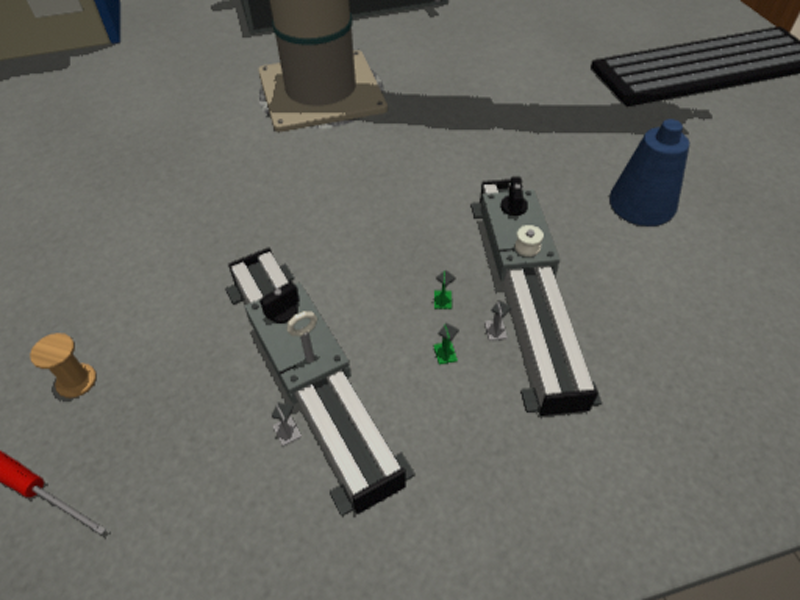

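The pictures show the roller carriage on the left rail: roller at top(800 px) (237,322), knob at (225,393). The steel plate is at (306,263), and the two green ones are decoys. A blue cone stands to the left at about (50,395).

```bash
python3 - <<'E'
from h import *
T=ctrl.get_image("top");S=ctrl.get_image("scene")
for n,im in(("top",T),("scene",S)):
    W=cloud(im);c=im["color"].astype(int);mx=c.max(-1);mn=c.min(-1)
    x,y,z=W[...,0],W[...,1],W[...,2]
    reg=(x>380)&(x<760)&(y>90)&(y<240)
    h=np.histogram(z[reg],bins=np.arange(-6,110,4));print(n,list(zip(h[1].astype(int),h[0])))
    # rail whites
    m=reg&(mn>130)&(z>5)&(z<48);P=W[m]
    if len(P)>50:
        q=P[:,:2]-P[:,:2].mean(0);r=cv2.minAreaRect(P[:,:2].astype(np.float32));print("railwhite",P.mean(0),r, len(P))
    # plate region
    m=(x>560)&(x<650)&(y>75)&(y<125)&(z>10)&(z<60);P=W[m]
    print("plate",len(P),P.mean(0),P.min(0),P.max(0))
    t=P[P[:,2]>30];print("plate top",t.mean(0),len(t))
    # carriage
    zc=np.median(z[reg&(z>40)&(z<70)]);print("zc",zc)
    m=reg&(abs(z-zc)<5);P=W[m];r=cv2.minAreaRect(P[:,:2].astype(np.float32));print("carr",P.mean(0),r)
    m=reg&(z>zc+14)&(mn>110);P=W[m];print("roller",P.mean(0),P.min(0),P.max(0),len(P),cv2.minEnclosingCircle(P[:,:2].astype(np.float32)))
    m=reg&(z>zc+27)&(mx<70)&(x<500);P=W[m];print("bar",P.mean(0),P.min(0),P.max(0),len(P),cv2.minAreaRect(P[:,:2].astype(np.float32)))
    m=(y>240)&(y<420)&(x>300)&(x<560)&(z>15);P=W[m];print("cone",len(P),P.min(0) if len(P) else 0,P.max(0) if len(P) else 0)
W=cloud(S);c=S["color"];m=(c[...,2]>c[...,0]+25)&(W[...,2]>8)&(W[...,0]>300);P=W[m];print("blue",np.nanmin(P,0),np.nanmax(P,0))
a=T["color"][120:300,110:250,::-1];b=S["color"][100:270,270:400,::-1]
cv2.imwrite("pics/c1.png",np.hstack([cv2.resize(a,(467,600),interpolation=2)[:,:400],cv2.resize(b,(400,600),interpolation=2)]))
E
```

```text
top [(np.int64(-6), np.int64(69)), (np.int64(-2), np.int64(5262)), (np.int64(2), np.int64(1310)), (np.int64(6), np.int64(300)), (np.int64(10), np.int64(51)), (np.int64(14), np.int64(53)), (np.int64(18), np.int64(65)), (np.int64(22), np.int64(79)), (np.int64(26), np.int64(768)), (np.int64(30), np.int64(487)), (np.int64(34), np.int64(176)), (np.int64(38), np.int64(1929)), (np.int64(42), np.int64(490)), (np.int64(46), np.int64(116)), (np.int64(50), np.int64(880)), (np.int64(54), np.int64(1587)), (np.int64(58), np.int64(94)), (np.int64(62), np.int64(95)), (np.int64(66), np.int64(15)), (np.int64(70), np.int64(15)), (np.int64(74), np.int64(21)), (np.int64(78), np.int64(262)), (np.int64(82), np.int64(57)), (np.int64(86), np.int64(26)), (np.int64(90), np.int64(196)), (np.int64(94), np.int64(16)), (np.int64(98), np.int64(0)), (np.int64(102), np.int64(0))]
railwhite [605.11942897 161.88889901  40.72064114] ((558.9405517578125, 150.60140991210938), (95.52739715576172, 358.9458923339844), 80.13092041015625) 2084
plate 117 [609.22691836 105.8113351   44.55949247] [598.32043584  95.09259107  11.80
[... 2065 characters left out ...]
(524.9439086914062, 169.05929565429688), (92.40473175048828, 226.8963623046875), 71.68207550048828)
roller [529.47635501 173.98374916  80.56372035] [450.05496391 157.66327179  67.29210093] [547.80572171 190.67952696  94.37412057] 166 ((498.888671875, 179.10963439941406), 49.485595703125)
bar [458.22152752 184.82420084  89.12144109] [432.02337077 173.86355066  77.75893745] [476.78313337 200.58429256  95.0396578 ] 123 ((454.58770751953125, 187.1365509033203), (14.266599655151367, 44.88161849975586), 70.77835083007812)
cone 2011 [421.24117143 357.10488959  15.0280478 ] [503.43245686 419.84033475 147.51995139]
blue [424.73387232 357.83180307   8.12317676] [503.43245686 433.15983187 147.51995139]
```

```bash
cat > m.py <<'E'
from h import *
def meas(im,u,o,lo=-60,hi=0):
    n=np.array([-u[1],u[0]]);W=cloud(im);c=im["color"].astype(int);mn=c.min(-1)
    s=(W[...,:2]-o)@u;l=(W[...,:2]-o)@n;return W,mn,c,s,l
E
python3 - <<'E'
from m import *
for nme in("top","scene"):
    im=ctrl.get_image(nme);W=cloud(im);c=im["color"].astype(int);mn=c.min(-1);x,y,z=W[...,0],W[...,1],W[...,2]
    # rail white/dark top at z~40: strip by x
    reg=(x>575)&(x<690)&(y>105)&(y<210)&(abs(z-41)<4)
    P=[]
    for a in range(575,690,5):
        m=reg&(x>=a)&(x<a+5)
        if m.sum()>10: P.append((a+2.5,(np.percentile(y[m],2)+np.percentile(y[m],98))/2,np.ptp(y[m])))
    P=np.array(P);k=np.polyfit(P[:,0],P[:,1],1);print(nme,"rail yaw",np.degrees(np.arctan(k[0])),"y600",np.polyval(k,600),np.median(P[:,2]))
    u=np.array([1,k[0]]);u/=np.linalg.norm(u);o=np.array([600,np.polyval(k,600)]);nn=np.array([-u[1],u[0]])
    s=(W[...,:2]-o)@u;l=(W[...,:2]-o)@nn
    m=(z>74)&(z<86)&(x>500)&(x<570)&(abs(l)<30)&(mn>60);print("roller s,l",s[m].min(),s[m].max(),s[m].mean(),l[m].min(),l[m].max(),np.percentile(z[m],[5,50,95]),m.sum())
    m=(z>86)&(x<500)&(x>400)&(abs(l)<50);print("bar s,l",s[m].min(),s[m].max(),l[m].min(),l[m].max(),W[m].mean(0),np.percentile(z[m],[5,50,95]))
    r=cv2.minAreaRect(W[m][:,:2].astype(np.float32));print("bar rect",r)
    for a,b in((4,15),(15,30),(30,42),(42,56)):
        m=(abs(l+56)<20)&(abs(s)<40)&(z>a)&(z<b);
        if m.sum():print("plate z",a,m.sum(),"s",s[m].min(),s[m].max(),s[m].mean(),"l",l[m].min(),l[m].max(),l[m].mean())
E
```

```text
top rail yaw -8.936843614126547 y600 161.57851449585382 56.27063837171906
roller s,l -86.47609680316803 -53.740345253494056 -70.28306922744983 -13.784780651467653 19.158494405664968 [78.19584792 80.37747068 83.96429034] 292
bar s,l -172.74793255226325 -127.77352626046294 -6.341374462521638 13.52915648532796 [451.90414918 188.04774533  91.93436709] [88.25318773 92.16417205 94.29288111]
bar rect ((452.39874267578125, 188.9466552734375), (14.85855770111084, 45.715538024902344), 71.75446319580078)
plate z 4 81 s -17.8132767932356 33.26356437800959 15.370378662947571 l -66.61638593986874 -43.35141105406311 -57.942298584676536
plate z 15 10 s 8.20930021799321 28.86840994984337 13.614627288404382 l -57.05245008715757 -54.14050597212463 -56.352933241670144
plate z 30 6 s 7.935885080727881 28.405801349704184 13.369701272501937 l -56.6337863370104 -54.11336178363543 -55.92774636676185
plate z 42 97 s 6.631788200566718 30.37055883940275 18.648837232061467 l -64.49592192605196 -41.274186968906896 -53.105581088763735
scene rail yaw -9.823523234859554 y600 161.0766682294077 55.97890030819343
rolle
[... 238 characters left out ...]
459 186.29272128  91.25815365] [87.61546612 91.51586785 93.22583651]
bar rect ((453.9263916015625, 187.2218780517578), (13.491289138793945, 45.18113708496094), 71.38688659667969)
plate z 4 89 s 5.515276697066578 35.26946916757722 22.19462650287876 l -67.51313362404939 -43.789886166632016 -57.05071579935088
plate z 15 23 s 8.328830811182753 30.179111948669274 22.516275229161646 l -57.84017765002056 -53.682047131143015 -56.42229431806267
plate z 30 13 s 17.06407512825852 31.004973433605723 26.73101584203774 l -57.65717990405549 -53.71399388748436 -56.36682427619939
plate z 42 88 s 8.04766752719679 32.368840061080405 20.894779849711643 l -65.71218438072204 -42.36911168049442 -54.025008035050654
```

View pics/c1.png

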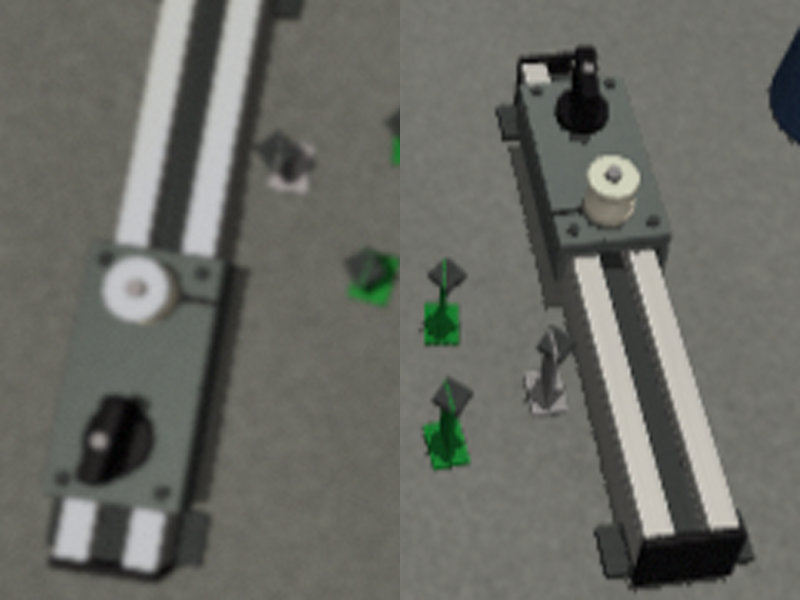

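Rail yaw is about -9.5°, the bar's yaw about -18.4° at (453,188), and its top is at z≈93. The slide is about 89.5 mm. Next I travel over above the knob.

```bash
python3 -m crank '[[[-0.95,-0.83,0,0,0,0],[-0.95,-0.83,0,0,0,0],[-0.95,-0.83,0,0,0,0],[-0.95,-0.83,0,0,0,0],[-0.95,-0.83,0,0,0,0],[-0.95,-0.83,0,0,0,0],[-0.95,-0.83,0,0,0,0],[-0.95,-0.83,0,0,0,0],[-0.95,-0.83,0,0,0,0],[-0.95,-0.83,0,0,0,0],[-0.95,-0.83,0,0,0,0],[0,0,0,0,0,0]]]' -1
cat > go.py <<'E'
import sys
from h import *
from scipy.spatial.transform import Rotation as R
X=np.array([float(a) for a in sys.argv[1:4]]);yaw=float(sys.argv[4])
s=ctrl.read_state();r=R.from_euler("xyz",s["tool_rot"]);t=R.from_euler("xyz",[180,0,yaw],degrees=True)
print("pos",s["eef_pos"].round(1),"yaw",np.degrees(s["tool_rot"]).round(1),"w",round(s["width"],1),"F",s["force"].round(1),"t",s["clock"])
print("shift units",(r.inv().apply(X-s["eef_pos"])/30).round(2),"turn units",(np.degrees((r.inv()*t).as_rotvec())/6).round(2),"q",s["qpos"].round(2))
E
python3 go.py 453 188 120 161.6
```

```text
clock: 1.7
eef_pos: [437.9, 221.9, 197.3]
tool_rot: [3.134, -0.0, 2.77]
force: [0.5, -0.6, -0.5]
width: 85.4
pos [437.9 221.9 197.3] yaw [179.5  -0.  158.7] w 85.4 F [ 0.5 -0.6 -0.5] t 1.7
shift units [-0.88 -0.89  2.57] turn units [ 0.08 -0.   -0.49] q [-0.56  0.4   0.05  1.96 -0.04  0.77  0.71]
```

```bash
python3 -m crank '[[[-0.44,-0.45,0.2,0.08,0,-0.25],[-0.44,-0.44,0.2,0,0,-0.24],[0,0,0.7,0,0,0],[0,0,0.7,0,0,0],[0,0,0.7,0,0,0],[0,0,0,0,0,0],[0,0,0,0,0,0]]]'
python3 go.py 453 188 69 161.6
python3 - <<'E'
from h import *
for n in("top","scene"):
    im=ctrl.get_image(n);p=[proj(im,X) for X in([453,188,93],)]
    c=im["color"][:,:,::-1].copy();cv2.drawMarker(c,tuple(np.int32(p[0])),(0,0,255),0,6,1)
    u,v=np.int32(p[0]);k=c[max(v-60,0):v+60,max(u-66,0):u+66];cv2.imwrite(f"/tmp/{n}.png",cv2.resize(k,(400,400)))
cv2.imwrite("pics/a2.png",np.hstack([cv2.imread("/tmp/top.png"),cv2.imread("/tmp/scene.png")]))
E
```

```text
clock: 2.28
eef_pos: [459.5, 183.1, 122.8]
tool_rot: [3.137, 0.007, 2.812]
force: [-0.2, 0.5, 0.7]
width: 85.2
pos [459.5 183.1 122.8] yaw [179.7   0.4 161.1] w 85.2 F [-0.2  0.5  0.7] t 2.2833
shift units [0.27 0.08 1.79] turn units [ 0.04  0.07 -0.08] q [-0.46  0.52  0.04  2.03 -0.03  0.58  0.84]
```

View pics/a2.png

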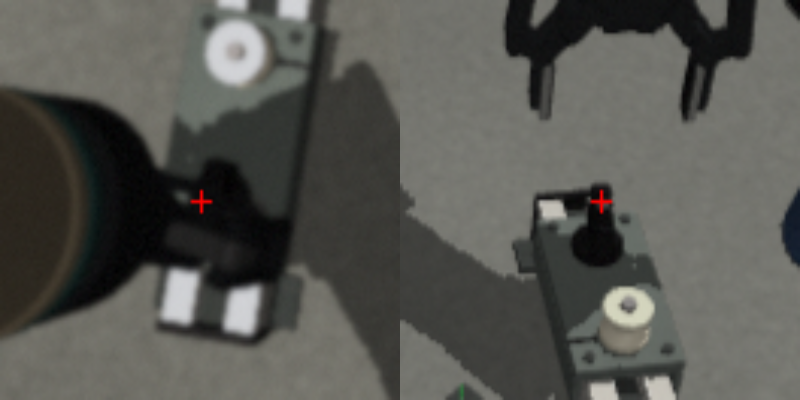

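The gripper stands open above the bar. The marker sits on the bar top in the scene view, at (600,200). The next move goes down and grips.

```bash
python3 -m crank '[[[0.25,0.08,0.3,0.04,0.07,-0.08],[0,0,0.45,0,0,0],[0,0,0.45,0,0,0],[0,0,0.45,0,0,0],[0,0,0,0,0,0],[0,0,0,0,0,0]]]'
python3 go.py 453 188 69 161.6
```

```text
clock: 2.88
eef_pos: [455.7, 194.5, 76.8]
tool_rot: [3.131, 0.007, 2.827]
force: [-0.3, 0.1, 0.5]
width: 85.4
pos [455.7 194.5  76.8] yaw [179.4   0.4 162. ] w 85.4 F [-0.3  0.1  0.5] t 2.8833
shift units [ 0.02 -0.24  0.26] turn units [0.1  0.07 0.06] q [-0.48  0.6   0.02  2.07 -0.04  0.46  0.83]
```

```bash
python3 -m crank '[[[0.03,-0.24,0.25,0.1,0.07,0.06],[0,0,0,0,0,0],[0,0,0,0,0,0]]]'
python3 go.py 453 188 69 161.6
```

```text
clock: 3.13
eef_pos: [453.1, 188.8, 70.4]
tool_rot: [3.14, 0.001, 2.821]
force: [0.5, 0.9, 0.8]
width: 85.4
pos [453.1 188.8  70.4] yaw [179.9   0.  161.7] w 85.4 F [0.5 0.9 0.8] t 3.1333
shift units [-0.   -0.03  0.05] turn units [0.01 0.01 0.01] q [-0.47  0.61  0.03  2.07 -0.04  0.46  0.84]
```

```bash
python3 -m crank '[[[0,0,0,0,0,0],[0,0,0,0,0,0],[0,0,0,0,0,0],[0,0,0,0,0,0],[0,0,0,0,0,0],[0,0,0,0,0,0],[0,0,0,0,0,0],[0,0,0,0,0,0],[0,0,0,0,0,0],[0,0,0,0,0,0]]]' 1
python3 go.py 541.3 173.5 70 161.6
```

```text
clock: 3.97
eef_pos: [454.3, 189.1, 72.1]
tool_rot: [3.138, 0.003, 2.821]
force: [0.2, 1.5, -0.9]
width: 0.4
pos [454.3 189.1  72.1] yaw [179.8   0.2 161.6] w 0.4 F [ 0.2  1.5 -0.9] t 3.9667
shift units [-2.91  0.42  0.08] turn units [0.03 0.03 0.  ] q [-0.47  0.61  0.03  2.07 -0.04  0.46  0.84]
```

Width went to 0.4, so the jaws closed on nothing. I need to see why.

```bash
python3 - <<'E'
from h import *
s=ctrl.read_state()
o=[]
for n in("top","scene"):
    im=ctrl.get_image(n);c=im["color"][:,:,::-1].copy()
    u,v=np.int32(proj(im,s["eef_pos"]));print(n,u,v, [ (round(r["conf"],2),np.round(r["extent"])) for r in ctrl.search_frame("clamp_knob_grip",im)[:2]])
    c=cv2.convertScaleAbs(c,alpha=2.2,beta=15)
    cv2.drawMarker(c,(int(u),int(v)),(0,0,255),0,6,1)
    u0=max(u-60,0);v0=max(v-75,0);o.append(cv2.resize(c[v0:v0+150,u0:u0+100],(400,600),interpolation=2))
    W=cloud(im);
    m=(abs(W[...,0]-453)<45)&(abs(W[...,1]-188)<45)&(W[...,2]>85)&(W[...,2]<97)
    print(m.sum(), W[m].mean(0) if m.sum() else 0)
cv2.imwrite("pics/a3.png",np.hstack(o))
E
```

```text
top 142 250 [(0.56, array([154., 235.,  50.,  81.])), (0.5, array([147., 246.,  17.,  17.]))]
69 [466.63182537 182.58872384  91.67401862]
scene 330 126 [(0.77, array([328., 127.,  20.,  23.]))]
86 [460.23881528 184.25350632  91.03453529]
```

View pics/a3.png

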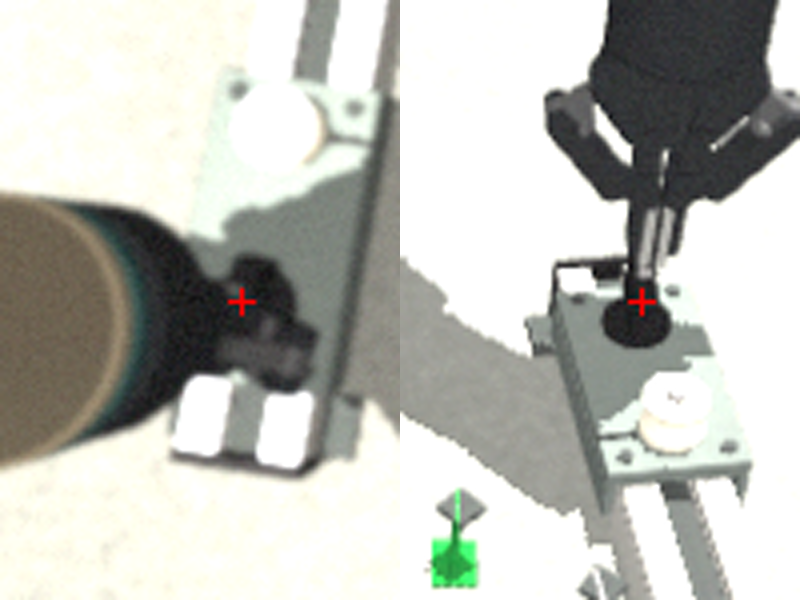

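```bash
python3 - <<'E'
from h import *
s=ctrl.read_state();print(s["eef_pos"],s["qpos"])
S=ctrl.get_image("scene");W=cloud(S)
for v in range(96,140,3):
    print(v,[tuple(W[v,u].round().astype(int)) for u in(328,331,334,337)])
T=ctrl.get_image("top");W=cloud(T)
print("top")
for v in range(238,272,3):
    print(v,[tuple(np.nan_to_num(W[v,u]).round().astype(int)) for u in(138,142,146,150,154,158)])
E
```

```text
[454.32298548 189.07507245  72.08187814] [-0.47031081  0.60720045  0.02797295  2.07207708 -0.03679554  0.45823789
  0.83548287]
96 [(np.int64(455), np.int64(172), np.int64(157)), (np.int64(461), np.int64(175), np.int64(161)), (np.int64(464), np.int64(180), np.int64(161)), (np.int64(455), np.int64(192), np.int64(152))]
99 [(np.int64(456), np.int64(172), np.int64(150)), (np.int64(461), np.int64(176), np.int64(153)), (np.int64(464), np.int64(181), np.int64(154)), (np.int64(465), np.int64(187), np.int64(154))]
102 [(np.int64(456), np.int64(173), np.int64(143)), (np.int64(463), np.int64(176), np.int64(147)), (np.int64(458), np.int64(186), np.int64(141)), (np.int64(467), np.int64(187), np.int64(147))]
105 [(np.int64(456), np.int64(175), np.int64(135)), (np.int64(459), np.int64(180), np.int64(136)), (np.int64(463), np.int64(184), np.int64(138)), (np.int64(464), np.int64(190), np.int64(138))]
108 [(np.int64(456), np.int64(175), np.int64(127)), (np.int64(462), np.int64(179), np.int64(130)), (np.int64(463), np.int64(185), np.int64(131)), (np.int64(466), np.int64(190), np.int64(131))]
111 [(np.
[... 4601 characters left out ...]
(436), np.int64(141), np.int64(200)), (np.int64(436), np.int64(135), np.int64(199)), (np.int64(435), np.int64(131), np.int64(193))]
268 [(np.int64(433), np.int64(153), np.int64(215)), (np.int64(431), np.int64(158), np.int64(179)), (np.int64(431), np.int64(149), np.int64(192)), (np.int64(432), np.int64(141), np.int64(198)), (np.int64(431), np.int64(136), np.int64(198)), (np.int64(422), np.int64(166), np.int64(55))]
271 [(np.int64(417), np.int64(207), np.int64(40)), (np.int64(416), np.int64(202), np.int64(31)), (np.int64(417), np.int64(188), np.int64(55)), (np.int64(427), np.int64(141), np.int64(198)), (np.int64(427), np.int64(136), np.int64(198)), (np.int64(417), np.int64(166), np.int64(55))]
```

The depth image puts the shut fingertips at z≈110 and xy≈(453.5,188), while the state reports z=72. So the reported height is about 38 mm low, while xy agrees. I'll trust the cameras, which have the table at 0 and the bar top at 93. I'll open, go down in stages and check the force.

```bash
cat > tip.py <<'E'
from h import *
s=ctrl.read_state();p=s["eef_pos"];S=ctrl.get_image("scene");W=cloud(S)
y=s["tool_rot"][2];ux=np.array([np.cos(y),np.sin(y)]);uy=np.array([np.sin(y),-np.cos(y)])
a=(W[...,:2]-p[:2])@ux;b=(W[...,:2]-p[:2])@uy;z=W[...,2];c=S["color"].max(-1)
for sg in(-1,1):
    m=(abs(a)<16)&(b*sg>22)&(b*sg<62)&(z>64)&(z<170);print("finger",sg,m.sum(),np.percentile(z[m],[0,2,5,50]).round(1) if m.sum() else "", "b",np.percentile(b[m],[2,98]).round(1) if m.sum() else "","a",np.percentile(a[m],[2,98]).round(1) if m.sum() else "")
print(p.round(1),s["width"],s["force"].round(1),s["clock"])
E
python3 -m crank '[[[0,0,0,0.03,0.03,0],[0,0,0,0,0,0],[0,0,0,0,0,0],[0,0,0,0,0,0],[0,0,0,0,0,0],[0,0,0,0,0,0],[0,0,0,0,0,0],[0,0,0,0,0,0]]]' -1; python3 tip.py
python3 -m crank '[[[0,0,0.4,0,0,0],[0,0,0.4,0,0,0],[0,0,0,0,0,0],[0,0,0,0,0,0]]]'; python3 tip.py
```

```text
clock: 4.93
eef_pos: [454.3, 189.1, 72.1]
tool_rot: [-3.141, -0.0, 2.821]
force: [-0.3, -0.1, -0.4]
width: 85.4
finger -1 177 [120.3 124.6 126.  153.4] b [-60.  -41.1] a [-12.7   9. ]
finger 1 201 [117.9 120.2 122.7 148.6] b [40.9 60.3] a [-12.2  10.1]
[454.3 189.1  72.1] 85.3930386965758 [-0.3 -0.1 -0.4] 4.9333
clock: 5.32
eef_pos: [455.2, 189.5, 48.1]
tool_rot: [3.14, 0.001, 2.821]
force: [0.5, 0.5, 0.0]
width: 85.2
finger -1 317 [ 98.5 101.2 104.9 145.1] b [-61.1 -28.1] a [-15.6  12.7]
finger 1 319 [ 94.5  99.2 101.8 143.5] b [28.1 61.3] a [-15.6  11.2]
[455.2 189.5  48.1] 85.2333125565838 [0.5 0.5 0. ] 5.3167
```

Confirmed from the depth: the offset is a steady 37 mm or so. I descend a further 16 mm, to a true tip height of 69, and grip.

```bash
python3 -m crank '[[[0.05,0,0.26,0,0,0],[0,0,0.26,0,0,0],[0,0,0,0,0,0],[0,0,0,0,0,0]]]'; python3 tip.py
python3 -m crank '[[[0,0,0,0,0,0],[0,0,0,0,0,0],[0,0,0,0,0,0],[0,0,0,0,0,0],[0,0,0,0,0,0],[0,0,0,0,0,0],[0,0,0,0,0,0],[0,0,0,0,0,0],[0,0,0,0,0,0],[0,0,0,0,0,0]]]' 1
python3 go.py 541.3 173.5 32 161.6
```

```text
clock: 5.7
eef_pos: [454.4, 190.4, 32.4]
tool_rot: [3.139, 0.003, 2.821]
force: [-0.3, 0.5, 1.7]
width: 85.2
finger -1 384 [ 77.3  84.3  89.8 134.3] b [-60.8 -24.8] a [-15.7  12.1]
finger 1 386 [ 77.4  82.1  87.1 131.4] b [24.2 61.2] a [-15.5  10.2]
[454.4 190.4  32.4] 85.24797398889083 [-0.3  0.5  1.7] 5.7
clock: 6.58
eef_pos: [454.1, 188.4, 33.3]
tool_rot: [3.141, 0.003, 2.819]
force: [0.6, -0.2, -0.1]
width: 12.8
pos [454.1 188.4  33.3] yaw [180.    0.2 161.5] w 12.8 F [ 0.6 -0.2 -0.1] t 6.5833
shift units [-2.91  0.45  0.05] turn units [ 0.    0.03 -0.01] q [-0.47  0.68  0.02  2.09 -0.04  0.37  0.84]
```

Gripped at width 12.8. Now I slide along the rail.

```bash
python3 -m crank '[[[-0.3,0.045,0,0,0,0],[-0.4,0.06,0,0,0,0],[-0.4,0.06,0,0,0,0],[-0.4,0.06,0,0,0,0],[-0.4,0.06,0,0,0,0],[-0.4,0.06,0,0,0,0],[-0.4,0.06,0,0,0,0],[-0.2,0.03,0,0,0,0],[0,0,0,0,0,0],[0,0,0,0,0,0]]]'
python3 go.py 542.4 173.6 33.3 161.5
cat > lvl.py <<'E'
from h import *
k=np.tan(np.radians(-9.5));u=np.array([1,k]);u/=np.linalg.norm(u);nn=np.array([-u[1],u[0]]);o=np.array([600,161.3])
for n in("top","scene"):
    im=ctrl.get_image(n);W=cloud(im);mn=im["color"].min(-1);z=W[...,2];s=(W[...,:2]-o)@u;l=(W[...,:2]-o)@nn
    m=(z>74)&(z<86)&(abs(l)<24)&(abs(s-20)<70)&(mn>60)
    p=(z>42)&(z<56)&(abs(s-20)<25)&(l<-41)&(l>-70)
    f=lambda q,m:(np.percentile(q[m],[1,99]).round(1),round(np.percentile(q[m],[1,99]).mean(),1)) if m.sum()>5 else None
    print(n,"roller s",f(s,m),"l",f(l,m),m.sum(),"plate s",f(s,p),p.sum())
E
python3 lvl.py
```

```text
clock: 7.42
eef_pos: [543.6, 172.5, 33.3]
tool_rot: [-3.14, -0.004, 2.821]
force: [-1.8, -0.1, 2.8]
width: 13.0
pos [543.6 172.5  33.3] yaw [-179.9   -0.2  161.6] w 13.0 F [-1.8 -0.1  2.8] t 7.4167
shift units [ 0.05  0.02 -0.  ] turn units [-0.02 -0.04  0.02] q [-0.36  0.75  0.01  1.87 -0.02  0.53  0.91]
top roller s (array([ 4.9, 35.7]), np.float64(20.3)) l (array([-14.5,  16.8]), np.float64(1.1)) 273 plate s (array([ 8.5, 30.2]), np.float64(19.3)) 96
scene roller s (array([-49.5,  37.5]), np.float64(-6.0)) l (array([-15.7,  15.7]), np.float64(0.0)) 233 plate s (array([ 9.3, 30.8]), np.float64(20.0)) 85
```

Level: the roller is at 20.4 and the plate at 19.6 along the rail. Next is the clockwise turn, which is +z of the tool.

```bash
python3 -m crank '[[[0,0,0,0,0,0],[0,0,0,0,0,0.8],[0,0,0,0,0,0.8],[0,0,0,0,0,0.8],[0,0,0,0,0,0.8],[0,0,0,0,0,0.8],[0,0,0,0,0,0.8],[0,0,0,0,0,0]]]'
python3 go.py 543.3 172.9 33.3 91
```

```text
clock: 8.18
eef_pos: [543.5, 172.0, 33.3]
tool_rot: [-3.14, 0.002, 2.297]
force: [1.2, 0.2, 0.2]
width: 13.0
pos [543.5 172.   33.3] yaw [-1.799e+02  1.000e-01  1.316e+02] w 13.0 F [1.2 0.2 0.2] t 8.1833
shift units [0.03 0.02 0.  ] turn units [-0.01  0.02  6.77] q [-0.45  0.75  0.15  1.88 -0.2   0.53  0.56]
```

```bash
python3 -m crank '[[[0,0,0,0,0,0.9],[0,0,0,0,0,0.9],[0,0,0,0,0,0.9],[0,0,0,0,0,0.9],[0,0,0,0,0,0.9],[0,0,0,0,0,0.9],[0,0,0,0,0,0.9],[0,0,0,0,0,0.7],[0,0,0,0,0,0.3],[0,0,0,0,0,0]]]'
python3 go.py 543.3 172.9 33.3 91; python3 -c "
from cell import ctrl;print(ctrl.read_state()['torque'])"
```

```text
clock: 9.02
eef_pos: [544.0, 171.3, 33.3]
tool_rot: [3.137, 0.005, 1.529]
force: [1.7, -1.4, 0.1]
width: 12.7
pos [544.  171.3  33.3] yaw [179.7   0.3  87.6] w 12.7 F [ 1.7 -1.4  0.1] t 9.0167
shift units [ 0.05 -0.02 -0.  ] turn units [ 0.05  0.05 -0.56] q [-0.58  0.78  0.36  1.88 -0.47  0.56  0.04]
[-0.12632725 -0.23012883  0.90878932]
```

At the stop: 74° turned, torque 0.9 N m. I open partway only, because the roller is near, then lift.

```bash
python3 -m crank '[[[0,0,0,0,0,0],[0,0,0,0,0,0],[0,0,0,0,0,0],[0,0,0,0,0,0],[0,0,0,0,0,0],[0,0,0,0,0,0]]]' 0.1
python3 -m crank '[[[0,0,-0.4,0,0,0],[0,0,-0.8,0,0,0],[0,0,-0.8,0,0,0],[0,0,-0.8,0,0,0],[0,0,-0.8,0,0,0],[0,0,-0.8,0,0,0],[0,0,0,0,0,0],[0,0,0,0,0,0]]]'
python3 lvl.py
python3 - <<'E'
from h import *
o=[]
for n in("top","scene"):
    im=ctrl.get_image(n);c=im["color"][:,:,::-1]
    u,v=np.int32(proj(im,[575,165,60]));u0=max(u-60,0);v0=max(v-80,0)
    o.append(cv2.resize(cv2.convertScaleAbs(c[v0:v0+165,u0:u0+110],alpha=1.6,beta=10),(400,600),interpolation=2))
    W=cloud(im);m=(W[...,2]>87)&(W[...,2]<96)&(abs(W[...,0]-543)<32)&(abs(W[...,1]-172)<32)
    if m.sum()>10:print(n,m.sum(),cv2.minAreaRect(W[m][:,:2].astype(np.float32)))
cv2.imwrite("pics/a4.png",np.hstack(o))
E
```

```text
clock: 9.52
eef_pos: [541.3, 172.1, 32.8]
tool_rot: [3.142, 0.003, 1.533]
force: [0.0, -0.9, -0.5]
width: 38.4
clock: 10.18
eef_pos: [540.5, 171.4, 175.5]
tool_rot: [-3.14, 0.003, 1.53]
force: [-0.7, 0.7, 0.0]
width: 38.5
top roller s (array([ 6.1, 37.8]), np.float64(21.9)) l (array([-14.7,  17.1]), np.float64(1.2)) 277 plate s (array([ 8.4, 30.2]), np.float64(19.3)) 96
scene roller s (array([ 6.5, 38.8]), np.float64(22.7)) l (array([-16.1,  16.2]), np.float64(0.1)) 221 plate s (array([ 9.1, 31.6]), np.float64(20.3)) 87
top 211 ((543.1914672851562, 172.78871154785156), (45.48076248168945, 12.681000709533691), 88.6351318359375)
scene 135 ((543.749267578125, 171.48326110839844), (14.874258995056152, 45.46306228637695), 0.44687893986701965)
```

View pics/a4.png

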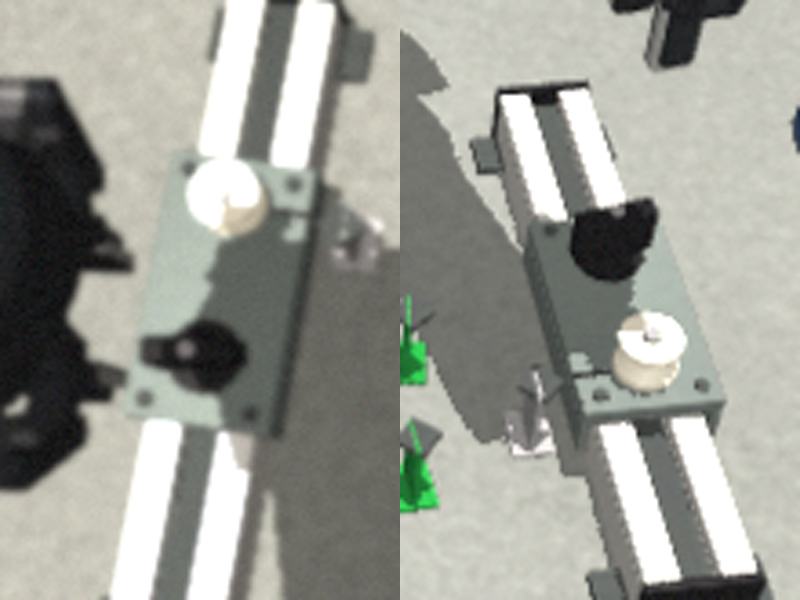

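The bar lies across the rail at about -90°, which puts the knob at about 1.4 rad. The roller at crop (228,197) is level with the steel plate to within about 2.5 mm, and the gripper is clear. I hand it in.

```bash
python3 -c "
from cell import ctrl
im=ctrl.get_image('top');print([(round(r['conf'],2),r['extent']) for r in ctrl.search_frame('eyelet_knob_end',im)[:1]])
print(ctrl.finish_job())"
```

```text
[(0.91, [334.9, 197.9, 23.3, 18.9])]
the job is handed in; nothing more can be done
None
```

The roller carriage is level with the steel index plate and locked there, the gripper is clear, and the job is handed in. It finished at about 10 s of the 38 s allowed. I slid the carriage about 90 mm along its rail, turned the clamp knob clockwise to its stop, let go and lifted away.

**Last checks:**
- **Roller:** it sits about 2.5 mm beyond the plate along the rail (2.6 mm in the top view, 2.4 mm in the scene view), against the 12 mm allowed. Before the turn, with the knob still loose, it was within about 1 mm.
- **Knob:** the bar lies across the rail, about 80° from it, so the knob is at about 1.4 rad. Wrist torque was 0.9 N m when it stopped.
- **Other carriage:** the network found its knob within about 1 pixel of where it was at the start.

**What disagreed:** the reported tool height was about 37 mm lower than the fingertips showed in the depth images, while x and y agreed. Because of this the first grip closed on empty air above the bar. I corrected the height from the camera and the second grip held.

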